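Seat the collet chuck in the taper stand and close the keeper

ROBOT

A 6-joint arm with a two-finger parallel gripper is mounted at the origin on a cart in front of the work surface, level with it; the furniture and walls round the work are solid. World frame = base frame: x ahead of the robot, y to its left, z up, the work surface at z = 0. Lengths are in mm, angles in degrees, forces in N, time in s.
With the tool pointing down it reaches from about 300 to 850 mm from the base axis. Payload 4.2 kg.
Tool frame: the origin (TCP) lies at the very end of the fingers, on their centre line; the grasp point (between the pads) lies 19 mm behind it; z points along the fingers, y is the line along which they close (so a half turn about z gives the same grasp; the last joint's range is limited). The gripper opens to 91 mm and grips with 3 to 60 N. Pads are 32 mm wide; open, the fingers measure 118 mm over their backs; the gripper's body (76 mm by 178 mm) begins 60 mm behind the grasp point.
Start: joints at [63.541, 18.312, 89.639, -0, 72.044, -1.146], TCP at [245.856, 519.806, 213.976] pointing down, gripper open.
Joint ranges: [-177.97, 177.97], [-48.28, 115.42], [12.27, 149.76], [-77.06, 257.06], [2.81, 150.46], [-146.56, 146.56]. Speed limits (degrees/s): [147.25, 147.25, 180, 180, 180, 180].

INTERFACE

Orientations are given as [roll, pitch, yaw] about the fixed x, y, z axes, in that order (R = Rz(yaw) Ry(pitch) Rx(roll)).
In Python, from workcell import * gives the robot as it stands.
- The arm moves only by the tool move_arm, never from a script. Its argument "motion" is a list of rows, each a list of 3 entries, a list of its own where there are three numbers: the finger opening in mm, from 0 to 91.2, then the shift along the world's x, y, z in units of 25 mm (1.0 is 25 mm), then the turn, a rotation vector about the world's x, y, z in units of 4 degrees (1.0 is 4 degrees). In form: [[grip, [x, y, z], [ax, ay, az]], ...]. A call has 1 to 20 rows; each row shifts and turns the commanded pose from where the row before left it; what a row does not reach is not made up. A row lasts 1/12 s, in which the tool goes at most 41.7 mm and 7.16 degrees, less where a joint would pass 70% of its speed; a pose out of reach is approached as far as the arm can. A call with a number of a shift or a turn outside -1 to 1 is refused whole. A call with a gripper value outside its range is refused whole. The fingers move at their own pace and stop on an object; "grip_force" is the grip in N (left out, the last holds). Time passes only in rows, so rows that do not move let the fingers close. It gives the time, the measured TCP pose, the force, the opening and the grip force at its end, in the units of the state.
- state(): the state, without advancing time (a new reading comes with each control period).
- grab_frame(name): name is "side" or "top"; returns the picture (420x560x3 uint8, blue, green, red); there is no depth.
- camera_info(name): a dict with "fx", "fy", "cx", "cy" (pixels), "k1" (the pictures are not rectified: a ray, as slopes to the right and down, at radius r is drawn at 1 + k1 r^2 times it, then the intrinsics apply), "rvec" (rotation vector, rad) and "tvec" (3), from world to camera coordinates, as OpenCV has them. Camera axes: x right, y down, z forward; pixel columns grow to the right and rows downward; lengths in mm; the calibration is good to about 2 mm. A picture is of the moment at which its call begins. camera_info takes no time and is no camera call.
- job_done(): hands the job in; it is judged then, once.
The state is a dict: "time_s": time; "qpos": joint angles; "qvel": joint speeds; "effort": joint torques, N m; "ee_pos": TCP position; "ee_rot": TCP orientation; "force": force on the tool from outside, world axes, zero at the start; "torque": the same for the moment, N m; "gripper_width": finger opening in mm; "gripper_force": force on a finger pad.
Only numpy, scipy, OpenCV 4.12 (cv2) and the standard library are available. Lean on these libraries where they do the work, as an engineer would, in place of code of your own. Each camera call takes 0.05 s, during which the arm holds its last target. There are 200 camera calls.

TASK

Take the collet chuck (the tool holder with the wide dark ring nut) out of the wooden block and seat it, taper down, in the spindle of the grey tool stand: feel gently for the angle where its two flange slots drop over the drive dogs and press it fully home, flange flush on the spindle face. A light push of about 10 N is plenty, and the taper and dogs must never take more than 75 N. Then swing the keeper over the flange as far as it goes, so that the nut can be undone without the chuck lifting out, leaving the other holder in its hole and the spanner and side cutters where they lie.

Things in the scene. Friction and masses are not known exactly. Their poses are not given: they have to be found in the camera images.
- chuck_mid (a point): Collet chuck: bare steel tool holder, round, 118 mm tall, about 0.45 kg, standing taper down in a hole of the wooden block. Point on its axis, half-way up; z up the axis, x through its two opposite flange slots (a half turn gives the same part). From this point: small end of the taper -59 mm (diameter 18), flange (diameter 46) -11 to +7, neck (diameter 29) to +33, ring nut to +54, top +59.
- chuck_flange (a point): Collet chuck's axis at the underside of its flange, 11 mm below chuck_mid, same axes; taper diameter here 31.8 mm. The two slots on the x axis go right through the flange, are 14.6 mm wide and reach in to 16 mm from the axis. Fully home, this point lies on stand_mouth.
- chuck_nut (a point): Centre of the collet chuck's dark round ring nut, diameter 34.4 mm, 21 mm tall: the place to grip. 43 mm above chuck_mid, 54.5 mm above the underside of the flange; same axes.
- stand_mouth (a point): Tool stand (grey, fixed, base 120 x 136 mm): centre of the spindle's flat top face (diameter 60), 85 mm above the bench, at the mouth of its tapered bore, which fits the chuck's taper with 0.4 mm to spare all round when home. z up; x, y are those of the stand's base and do not turn with the spindle.
- stand: The same stand; origin under the middle of its base. On the spindle's face stand two dark drive dogs, 13 mm wide, 8 mm high, 17 to 27 mm off the axis. The line through them was left up to 0.6 rad either way from the stand's y axis: see or feel it, it is not tracked. The spindle turns, but stiffly (0.4 N m). Slots not over the dogs: the flange rests on them 8 mm high.
- keeper (a joint): Angle of the keeper, a steel swing arm on the stand: 0 open, handle along the stand's -x; 1.57 closed on its stop, toe over the flange, handle along the stand's -y. Grows counter-clockwise from above. Slight friction (1.5 N at the knob), stays where left. The toe passes 1.5 mm over the flange of a chuck that is fully home and strikes one that stands higher.
- keeper_knob (a point): Black upright round knob at the end of the keeper's handle, diameter 17 mm, its top 10 mm above this point and the arm's upper face 15 mm below it; point on the knob's axis.
- keeper_hinge (a point): Point on the keeper's upright hinge axis, at the knob's height less 18 mm; 52 mm from stand_mouth along the stand's -y, axes as the stand's. The knob goes round it at a radius of 78 mm.
- mill_mid (a point): The other holder in the block, an end-mill holder: same taper and flange, but a slim plain nose of diameter 25 mm and no ring nut; 106 mm tall, point half-way up its axis. To be left in its hole.
- rack: Fixed wooden block, 200 x 78 x 60 mm, origin at the centre of its underside; two holes of diameter 34.5 mm at 55 mm either way along its x axis. The flanges of the holders rest on its top; which holder is in which hole varies.
- spanner: Open-ended spanner lying on the bench, 23 x 119 x 5 mm, origin at the centre of its underside. To be left.
- side_cutter: Side cutters lying on the bench, 43 x 145 x 12 mm, origin at the centre of the underside. To be left.

How it is judged (in metres and radians):
On the way, in this order (a step that is already met when the one before it is completed fails the run):
1. the collet chuck is fully home in the spindle, slots over the dogs, with the keeper still open (z of chuck_flange in the frame of stand_mouth below 0.0025 m and horizontal distance between chuck_flange and stand_mouth below 0.002 m and angle between chuck_flange's own z axis and vertical below 0.05 rad and value of joint keeper below 0.6 rad), for 0.2 s.
2. the keeper is swung over the flange (value of joint keeper above 1.4 rad), for 0.2 s.
At the end, for the whole second after the job is handed in: The chuck stands in the spindle with the underside of its flange within 2.5 mm of the spindle face, on its axis within 2 mm and upright within 3 degrees, and the keeper is closed over the flange (at least 1.4 of its 1.57 rad) (z of chuck_flange in the frame of stand_mouth between -0.002 and 0.0025 m and horizontal distance between chuck_flange and stand_mouth below 0.002 m and angle between chuck_flange's own z axis and vertical below 0.05 rad and value of joint keeper above 1.4 rad); the robot touches nothing.
It fails at once if the chuck is forced: more than 75 N between it and the stand (contact force between chuck and stand above 75 N).
It fails at once if the other holder is shifted by more than 15 mm (distance of mill_mid from where it was at the start of the episode above 0.015 m).
It fails at once if the spanner or the side cutters are shifted by more than 30 mm (distance of any of spanner, side_cutter from where it was at the start of the episode above 0.03 m).
It also fails if it takes over 64 s, if anything falls off the work surface, if the arm or the gripper's body presses on something with over 40 N, if the wrist force passes 120 N, or if a joint passes its speed limit or range.

## Working session

There is one attempt and no reset: what is moved stays moved. The work goes in short steps, Python scripts to look and compute and a tool call to move; the robot and the scene stay as the last step left them, time stands still between calls to the robot, and variables do not carry over. Pictures are saved under pics/ and viewed, at most 10 in all, crops included, and the job is handed in when it is done.

Besides the shell and the picture viewer there is one more tool, called as name([rows], argument=value, ...), one row to a line, values as JSON. move_arm: Moves the arm, as the interface text tells. Shifts and turns lie within -1 to 1; 1 stands for 25 mm of shift or 4 degrees of turn. Its arguments: {"type":"object","properties":{"motion":{"type":"array","items":{"type":"array"}},"grip_force":{"type":"number"}},"required":["motion"]}

```bash
mkdir -p pics; ls
cat > h.py <<'E'
from workcell import *
import numpy as np, cv2
def snap(n,f,crop=None,s=1):
    im=grab_frame(n)
    cv2.imwrite('pics/raw_'+f,im)
    if crop: x0,y0,x1,y1=crop; im=im[y0:y1,x0:x1]
    if s!=1: im=cv2.resize(im,None,fx=s,fy=s,interpolation=cv2.INTER_CUBIC)
    cv2.imwrite('pics/'+f,im)
def ray(n,u,v):
    c=camera_info(n);R=cv2.Rodrigues(np.array(c['rvec'],float))[0];t=np.array(c['tvec'],float).ravel()
    xd,yd=(u-c['cx'])/c['fx'],(v-c['cy'])/c['fy'];x,y=xd,yd
    for _ in range(20):
        k=1+c['k1']*(x*x+y*y);x,y=xd/k,yd/k
    return -R.T@t, R.T@np.array([x,y,1.])
def at(n,u,v,z):
    o,d=ray(n,u,v);return o+d*(z-o[2])/d[2]
def proj(n,p):
    c=camera_info(n);R=cv2.Rodrigues(np.array(c['rvec'],float))[0];t=np.array(c['tvec'],float).ravel()
    q=R@np.array(p,float)+t;x,y=q[:2]/q[2];k=1+c['k1']*(x*x+y*y)
    return np.array([c['fx']*x*k+c['cx'],c['fy']*y*k+c['cy']])
E
python3 - <<'E'
from h import *
a=grab_frame('top');b=grab_frame('side')
cv2.imwrite('pics/t0.png',a);cv2.imwrite('pics/s0.png',b)
for n in('top','side'):
    print(camera_info(n),ray(n,280,210))
print(state())
E
```

```text
pics
{'fx': 465.558663178303, 'fy': 465.558663178303, 'cx': 283.3454296968287, 'cy': 215.38408517442468, 'k1': 0.0035218987154475695, 'rvec': array([ 2.15423979, -2.19351586,  0.09243412]), 'tvec': array([-59.83191076, 606.87824732, 882.20914923])} (array([524.8770372 , -73.69567349, 932.33421643]), array([ 0.10055045,  0.01017485, -0.99497309]))
{'fx': 428.2434126285442, 'fy': 428.2434126285442, 'cx': 275.449593698572, 'cy': 218.46623260735896, 'k1': -0.08551557244105652, 'rvec': array([ 0.98407376, -2.25627444,  1.27570746]), 'tvec': array([387.5650347 , 360.35365796, 476.15647118])} (array([118.33760448, 439.16046014, 547.6501635 ]), array([ 0.60969438, -0.61020445, -0.5063863 ]))
{'time_s': 0.1, 'qpos': array([ 6.35425948e+01,  1.83472979e+01,  8.97000809e+01, -2.39903971e-03,
        7.20424457e+01, -1.14652669e+00]), 'qvel': array([ 0.07916278, -0.12217835, -0.3027411 , -0.10265258,  0.02673551,
        0.03521327]), 'effort': array([-4.45662763e-04, -4.13329732e+01, -2.32510632e+01,  7.28940102e-02,
        4.22227755e-02, -5.21334323e-05]), 'ee_pos': array([245.64584976, 519.38978152, 213.20665721]), 'ee_rot': array([-1.79910148e+02,  4.83225509e-04,  1.54689863e+02]), 'force': array([-0.61040061,  0.44938822,  0.07902835]), 'torque': array([-0.00714586, -0.01519185,  0.04008865]), 'gripper_force': 0.0, 'gripper_width': 90.91801739760874}
```

View pics/t0.png

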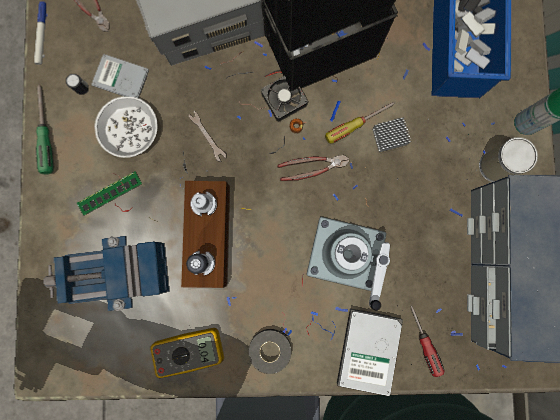

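View pics/s0.png

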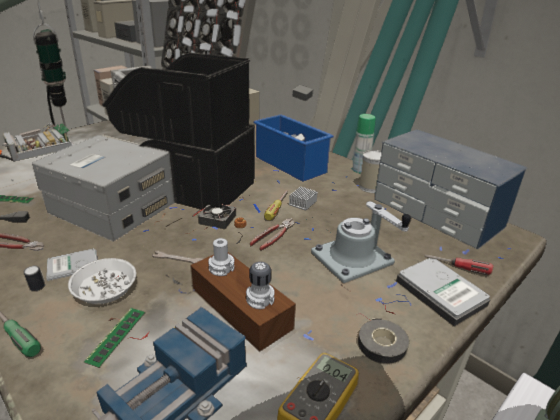

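The top view shows the rack at (205,232), with the chuck (dark nut) near (198,262) and the mill holder at (203,202). The stand is at (350,253), the knob at (376,304) and the hinge around (382,235). I'll enlarge these.

Run:
```python
import cv2,numpy as np
a=cv2.imread('pics/t0.png');b=cv2.imread('pics/s0.png')
f=lambda im,x,y,w,h,s:cv2.resize(im[y:y+h,x:x+w],None,fx=s,fy=s,interpolation=cv2.INTER_CUBIC)
L=f(a,175,225,60,75,6);R=f(a,303,210,90,100,6)
c=np.zeros((600,800+100,3),np.uint8)[:, :800]
L=f(a,170,235,60,60,4.0);R=f(a,300,210,100,105,5.6)
c[:240,:240]=L;c[:588,240:800]=R
c[250:490,:240]=f(b,230,250,60,60,4)
cv2.imwrite('pics/c0.png',c)
```

```text
(no output)
```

View pics/c0.png

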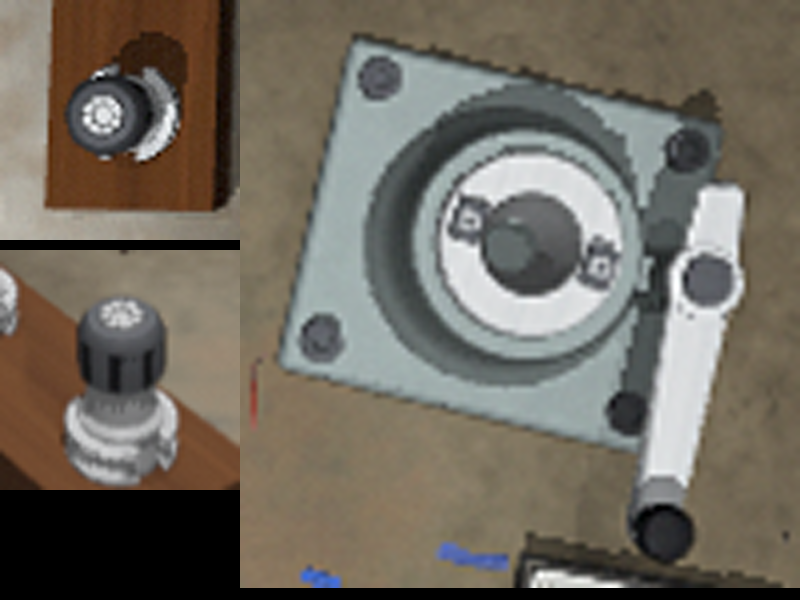

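Run:
```python
from h import *
T=lambda x,y,z:at('top',300+(x-240)/5.6,210+y/5.6,z)
m=T(531,245,85);d1=T(469,218,93);d2=T(600,265,93)
print('mouth',m,'d',d1,d2,np.degrees(np.arctan2(*(d2-d1)[1::-1])),np.linalg.norm(d2-d1),(d1+d2)/2)
for hz in (95,100,105,110):
    h=T(709,280,hz+0);k=T(664,531,hz+18+10-5);print(hz,h,k,np.linalg.norm((h-m)[:2]),np.linalg.norm((k-h)[:2]),np.degrees(np.arctan2(*(h-m)[1::-1])),np.degrees(np.arctan2(*(k-h)[1::-1])))
for p in [((357,37),(280,368)),((357,37),(718,130))]:
    v=T(*p[1],12)-T(*p[0],12);print('edge',np.linalg.norm(v),np.degrees(np.arctan2(v[1],v[0])))
c=at('top',170+103/4,235+115/4,130);print('chuck',c)
for s in [(183,179),(228,180),(183,287),(226,287)]: print(at('top',*s,60))
# side: top of chuck
o,d=ray('side',230+122/4,250+(313-250)/4);print('side@130',at('side',230+122/4,250+(313-250)/4,130))
# slot seen in side view
n=at('side',230+165/4,250+200/4,69);print('slot',n,np.degrees(np.arctan2(*(n-c)[1::-1])),np.linalg.norm((n-c)[:2]))
n=at('top',170+105/4,235+72/4,78);print('slot',n,np.degrees(np.arctan2(*(n-c)[1::-1])),np.linalg.norm((n-c)[:2]))
```

```text
mouth [ 528.4328735  -194.07808109   85.        ] d [ 537.38590183 -173.33061704   93.        ] [ 521.62404673 -214.82400682   93.        ] -110.79999385777325 44.38623065090816 [ 529.50497428 -194.07731193   93.        ]
95 [ 516.2473106 -249.0926683   95.       ] [ 439.83332622 -227.57598037  118.        ] 56.3479613587323 79.38554570948301 -102.48920176222552 164.27381551192667
100 [ 516.29884155 -248.04531474  100.        ] [ 440.35549334 -226.63115757  123.        ] 55.314528281866046 78.90474171040452 -102.6716971514903 164.25285292545092
105 [ 516.35037251 -246.99796118  105.        ] [ 440.87766047 -225.68633477  128.        ] 54.28167774352263 78.42394840286774 -102.86113942591604 164.23163330565797
110 [ 516.40190346 -245.95060762  110.        ] [ 441.39982759 -224.74151197  133.        ] 53.24944364126289 77.94316598472511 -103.05792855345553 164.21015190188436
edge 119.62926591822085 165.541533069107
edge 131.26710035522603 -105.57528402632202
chuck [515.94605512  80.62720675 130.        ]
[675.46691052 118.09978411  60.        ]
[671.9660275   32.76885292  60.        ]
[472.63653637 117.82291302  60.        ]
[471.22022761  37.94013275  60.        ]
side@130 [516.80993013  79.89761693 130.        ]
slot [495.70937735  75.00196972  69.        ] -164.46553953080698 21.003961977766895
slot [534.92765693  89.69359394  78.        ] 25.531043683125382 21.035697847362265
```

move_arm([
  [70,[0.6,-0.975,0],[0,0,-1]],
  [70,[0.6,-0.975,0],[0,0,-1]],
  [70,[0.6,-0.975,0],[0,0,-1]],
  [70,[0.6,-0.975,0],[0,0,-1]],
  [70,[0.6,-0.975,0],[0,0,-1]],
  [70,[0.6,-0.975,0],[0,0,-1]],
  [70,[0.6,-0.975,0],[0,0,-1]],
  [70,[0.6,-0.975,0],[0,0,-1]],
  [70,[0.6,-0.975,0],[0,0,-1]],
  [70,[0.6,-0.975,0],[0,0,-1]],
  [70,[0.6,-0.975,0],[0,0,-1]],
  [70,[0.6,-0.975,0],[0,0,-1]],
  [70,[0.6,-0.975,0],[0,0,-1]],
  [70,[0.6,-0.975,0],[0,0,-1]],
  [70,[0.6,-0.975,0],[0,0,-1]],
  [70,[0.6,-0.975,0],[0,0,-1]],
  [70,[0.6,-0.975,0],[0,0,-1]],
  [70,[0.6,-0.975,0],[0,0,-1]],
  [70,[0,0,0],[0,0,-1]],
  [70,[0,0,0],[0,0,-1]],
], grip_force=30)

```text
time_s: 1.77
ee_pos: [516.3, 79.5, 213.3]
ee_rot: [-179.9, 0.0, 74.3]
force: [-0.6, -0.5, -0.2]
gripper_width: 70.0
gripper_force: 0.0
```

move_arm([
  [70,[0,0,-0.5],[0,0,-1]],
  [70,[0,0,-0.5],[0,0,-1]],
  [70,[0,0,-0.5],[0,0,-1]],
  [70,[0,0,0],[0,0,-1]],
  [70,[0,0,0],[0,0,-1]],
  [70,[0,0,0],[0,0,-1]],
  [70,[0,0,0],[0,0,-1]],
  [70,[0,0,0],[0,0,-1]],
  [70,[0,0,0],[0,0,-1]],
  [70,[0,0,0],[0,0,-1]],
  [70,[0,0,0],[0,0,-1]],
  [70,[0,0,0],[0,0,-1]],
  [70,[0,0,0],[0,0,-1]],
  [70,[0,0,0],[0,0,-1]],
  [70,[0,0,0],[0,0,-1]],
  [70,[0,0,0],[0,0,-1]],
  [70,[0,0,0],[0,0,-1]],
  [70,[0,0,0],[0,0,-1]],
  [70,[0,0,0],[0,0,-0.7]],
  [70,[0,0,0],[0,0,0]],
])

```text
time_s: 3.43
ee_pos: [515.6, 81.0, 176.1]
ee_rot: [180.0, 0.1, -0.2]
force: [-0.5, -1.7, 0.4]
gripper_width: 70.3
gripper_force: 0.0
```

move_arm([
  [70,[0,0,-0.54],[0,0,0]],
  [70,[0,0,-0.54],[0,0,0]],
  [70,[0,0,-0.54],[0,0,0]],
  [70,[0,0,-0.54],[0,0,0]],
  [70,[0,0,-0.54],[0,0,0]],
  [70,[0,0,-0.54],[0,0,0]],
  [70,[0,0,0],[0,0,0]],
  [50,[0,0,0],[0,0,0]],
  [40,[0,0,0],[0,0,0]],
  [25,[0,0,0],[0,0,0]],
  [25,[0,0,0],[0,0,0]],
  [25,[0,0,0],[0,0,0]],
  [25,[0,0,0],[0,0,0]],
  [25,[0,0,0],[0,0,0]],
], grip_force=35)

```text
time_s: 4.6
ee_pos: [516.1, 81.2, 96.0]
ee_rot: [-180.0, -0.1, -0.1]
force: [-0.7, 0.8, 3.0]
gripper_width: 33.8
gripper_force: 35.0
```

move_arm([
  [25,[0,0,0.5],[0,0,0]],
  [25,[0,0,0.9],[0,0,0]],
  [25,[0,0,0.9],[0,0,0]],
  [25,[0,0,0.9],[0,0,0]],
  [25,[0,0,0.8],[0,0,0]],
  [25,[0.043,-0.917,0],[0,0,1]],
  [25,[0.043,-0.917,0],[0,0,1]],
  [25,[0.043,-0.917,0],[0,0,1]],
  [25,[0.043,-0.917,0],[0,0,1]],
  [25,[0.043,-0.917,0],[0,0,1]],
  [25,[0.043,-0.917,0],[0,0,1]],
  [25,[0.043,-0.917,0],[0,0,1]],
  [25,[0.043,-0.917,0],[0,0,1]],
  [25,[0.043,-0.917,0],[0,0,1]],
  [25,[0.043,-0.917,0],[0,0,1]],
  [25,[0.043,-0.917,0],[0,0,1]],
  [25,[0.043,-0.917,0],[0,0,1]],
  [25,[0,0,0],[0,0,0]],
  [25,[0,0,0],[0,0,0]],
])

```text
time_s: 6.18
ee_pos: [527.8, -194.8, 194.1]
ee_rot: [-179.8, 0.1, 47.7]
force: [-0.7, 1.0, -5.0]
gripper_width: 33.6
gripper_force: 35.0
```

Run:
```python
from h import *
a=grab_frame('top');b=grab_frame('side')
cv2.imwrite('pics/t1.png',a);cv2.imwrite('pics/s1.png',b)
p=state()['ee_pos'];print(state()['force'],state()['torque'])
q=proj('side',[p[0],p[1],p[2]-36]);print(q)
u,v=(q-[50,45]).astype(int);print(u,v)
cv2.imwrite('pics/c1.png',cv2.resize(b[v:v+100,u:u+130],None,fx=6,fy=6,interpolation=cv2.INTER_CUBIC))
```

```text
[-0.50509674 -0.45282012 -4.63863127] [-0.07572894  0.11630312 -0.04466189]
[361.41425485 193.33529373]
311 148
```

View pics/c1.png

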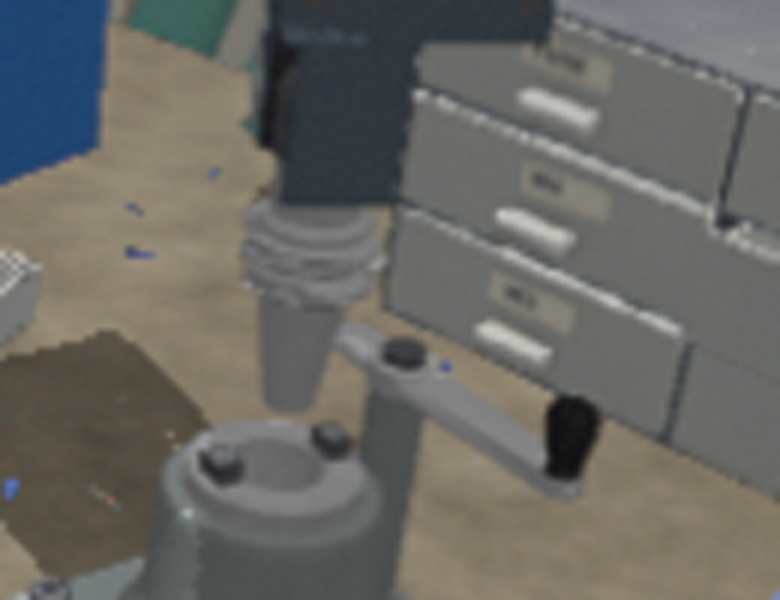

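The side crop shows the chuck hanging over the spindle. The taper end is at about (288,402) in the crop and the dogs are at (222,462) and (331,437). I'll check the axis offset and the slot angle next.

Run:
```python
from h import *
b=cv2.imread('pics/s1.png')
S=lambda x,y:(311+x/6,148+y/6)
print('end',at('side',*S(288,402),110.5))
print('mouth',at('side',*S(281,462),85), at('side',*S(222,452),93),at('side',*S(331,430),93))
# enlarged flange, contrast stretched, with ticks at predicted rim angles
s=14;x0,y0=348,176
c=cv2.resize(b[y0:y0+28,x0:x0+40],None,fx=s,fy=s,interpolation=cv2.INTER_CUBIC)
c=cv2.convertScaleAbs(c,alpha=1.7,beta=-60)
P=at('side',*S(288,402),110.5)
for a in range(0,360,10):
    for z,r in((158.5,23),):
        q=(proj('side',[P[0]+r*np.cos(np.radians(a)),P[1]+r*np.sin(np.radians(a)),z])-[x0-.5,y0-.5])*s
        cv2.circle(c,tuple(int(v) for v in q),2,(0,0,255),-1)
        if a>=60 and a<=290 and a%20==0: cv2.putText(c,str(a),tuple(int(v) for v in q+[-8,16]),0,.4,(0,0,255))
cv2.imwrite('pics/c2.png',c)
```

```text
end [ 525.88907978 -192.57077207  110.5       ]
mouth [ 527.1015759  -195.47656679   85.        ] [ 537.1995476  -174.58980703   93.        ] [ 521.02133576 -213.96254857   93.        ]
```

View pics/c2.png

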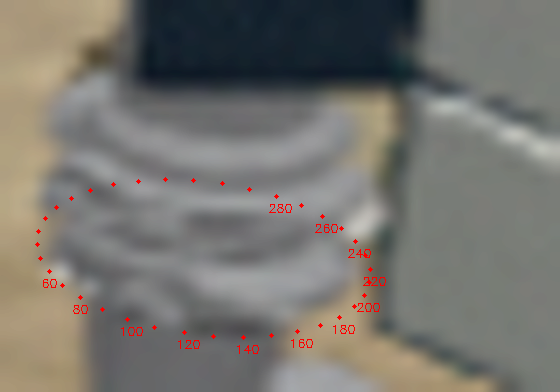

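move_arm([
  [25,[0.03,0.015,-0.4],[0,0,0]],
  [25,[0,0,-0.4],[0,0,0]],
  [25,[0,0,-0.4],[0,0,0]],
  [25,[0,0,-0.4],[0,0,0]],
  [25,[0,0,-0.4],[0,0,0]],
  [25,[0,0,-0.2],[0,0,0]],
  [25,[0,0,0],[0,0,0]],
  [25,[0,0,0],[0,0,0]],
])

```text
time_s: 6.95
ee_pos: [529.5, -193.6, 140.1]
ee_rot: [-180.0, 0.0, 47.9]
force: [0.9, -0.5, -5.3]
gripper_width: 33.7
gripper_force: 35.0
```

Run:
```python
from h import *
b=grab_frame('side');cv2.imwrite('pics/s2.png',b)
t=grab_frame('top');cv2.imwrite('pics/t2.png',t)
s=state();print(s['ee_pos'],s['force'],s['torque'])
c=np.hstack([cv2.resize(b[180:240,335:385],None,fx=8,fy=8,interpolation=cv2.INTER_CUBIC),cv2.resize(t[220:280,330:380],None,fx=8,fy=8,interpolation=cv2.INTER_CUBIC)])
cv2.imwrite('pics/c3.png',cv2.convertScaleAbs(c[:, :800],alpha=1.3,beta=-20))
```

```text
[ 530.0123806  -193.90481247  141.00172743] [-0.87852341  0.47533811 -4.00096456] [-0.14291975  0.05911688 -0.0120448 ]
```

View pics/c3.png

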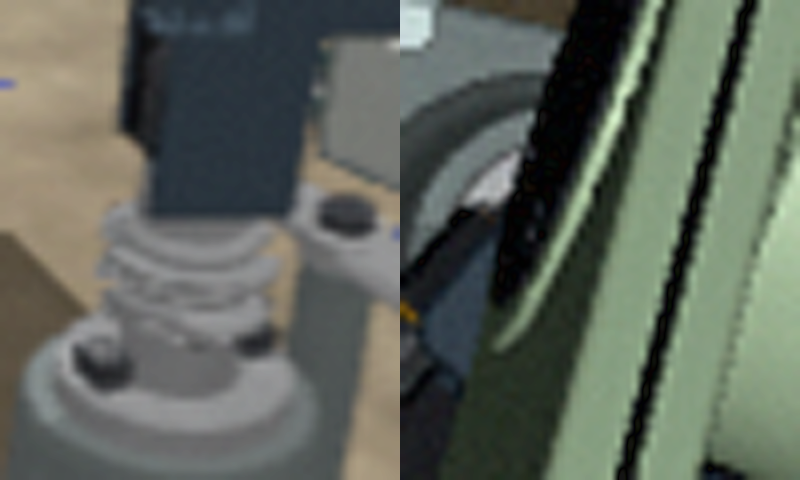

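move_arm([
  [25,[-0.03,0,-0.16],[0,0,0]],
  [25,[0,0,-0.1],[0,0,0]],
  [25,[0,0,-0.04],[0,0,0]],
  [25,[0,0,-0.04],[0,0,0]],
  [25,[0,0,0],[0,0,0]],
  [25,[0,0,0],[0,0,0]],
])

```text
time_s: 7.55
ee_pos: [528.8, -193.7, 132.0]
ee_rot: [180.0, -0.0, 47.9]
force: [0.6, 0.0, -5.7]
gripper_width: 33.4
gripper_force: 35.0
```

move_arm([
  [25,[0,0,-0.06],[0,0,0]],
  [25,[0,0,0],[0,0,0]],
  [25,[0,0,0],[0,0,0]],
])

```text
time_s: 7.8
ee_pos: [528.7, -193.6, 130.4]
ee_rot: [-180.0, 0.0, 47.9]
force: [-0.1, 0.3, -4.6]
gripper_width: 33.8
gripper_force: 35.0
```

move_arm([
  [25,[0,0,-0.04],[0,0,0]],
  [25,[0,0,0],[0,0,0]],
  [25,[0,0,0],[0,0,0]],
])

```text
time_s: 8.05
ee_pos: [528.7, -193.6, 129.4]
ee_rot: [-180.0, 0.0, 47.9]
force: [0.1, 0.1, -5.5]
gripper_width: 34.0
gripper_force: 35.0
```

move_arm([
  [25,[0,0,-0.04],[0,0,0]],
  [25,[0,0,0],[0,0,0]],
  [25,[0,0,0],[0,0,0]],
])

```text
time_s: 8.3
ee_pos: [528.9, -193.7, 128.9]
ee_rot: [180.0, -0.0, 47.9]
force: [0.8, 1.1, -1.1]
gripper_width: 33.9
gripper_force: 35.0
```

move_arm([
  [25,[0,0,-0.04],[0,0,0]],
  [25,[0,0,0],[0,0,0]],
  [25,[0,0,0],[0,0,0]],
])

```text
time_s: 8.55
ee_pos: [529.0, -193.7, 128.9]
ee_rot: [179.9, -0.0, 47.9]
force: [-2.6, 1.9, 5.2]
gripper_width: 33.7
gripper_force: 35.0
```

move_arm([
  [25,[0,0,0],[0,0,-0.5]],
  [25,[0,0,0],[0,0,-0.5]],
  [25,[0,0,0],[0,0,-0.5]],
  [25,[0,0,0],[0,0,-0.5]],
  [25,[0,0,0],[0,0,0]],
])

```text
time_s: 8.97
ee_pos: [529.6, -194.0, 128.9]
ee_rot: [179.9, -0.1, 39.9]
force: [-1.0, 0.6, 5.6]
gripper_width: 33.4
gripper_force: 35.0
```

move_arm([
  [25,[0,0,0],[0,0,-0.5]],
  [25,[0,0,0],[0,0,-0.5]],
  [25,[0,0,0],[0,0,-0.5]],
  [25,[0,0,0],[0,0,-0.5]],
  [25,[0,0,0],[0,0,0]],
])

```text
time_s: 9.38
ee_pos: [529.9, -194.1, 128.9]
ee_rot: [179.8, -0.1, 31.9]
force: [-1.0, 0.6, 5.9]
gripper_width: 33.3
gripper_force: 35.0
```

move_arm([
  [25,[0,0,0],[0,0,-0.5]],
  [25,[0,0,0],[0,0,-0.5]],
  [25,[0,0,0],[0,0,-0.5]],
  [25,[0,0,0],[0,0,-0.5]],
  [25,[0,0,0],[0,0,0]],
])

```text
time_s: 9.8
ee_pos: [530.1, -194.2, 128.9]
ee_rot: [179.8, -0.2, 23.9]
force: [0.2, -0.3, 4.9]
gripper_width: 33.7
gripper_force: 35.0
```

No drop in 24° of negative turn. I'll work out the slot angle from the first pictures before sweeping further.

Run:
```python
from h import *
b=cv2.imread('pics/s0.png');t=cv2.imread('pics/t0.png')
C=np.array([516.4,80.3])
def mk(n,im,x0,y0,w,h,s,zs,lo):
    c=cv2.resize(im[y0:y0+h,x0:x0+w],None,fx=s,fy=s,interpolation=cv2.INTER_CUBIC)
    for a in range(0,360,10):
        r=23
        q=(proj(n,[C[0]+r*np.cos(np.radians(a)),C[1]+r*np.sin(np.radians(a)),zs])-[x0-.5,y0-.5])*s
        cv2.circle(c,tuple(int(v) for v in q),1,(0,0,255),-1)
        if a%30==0: cv2.putText(c,str(a),tuple(int(v) for v in q+[-8,14]),0,.4,(0,0,255))
    return c
A=mk('side',b,243,278,35,35,11,78,0);B=mk('top',t,182,243,37,35,11,78,0)
cv2.imwrite('pics/c4.png',np.hstack([A,B]))
```

```text
(no output)
```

View pics/c4.png

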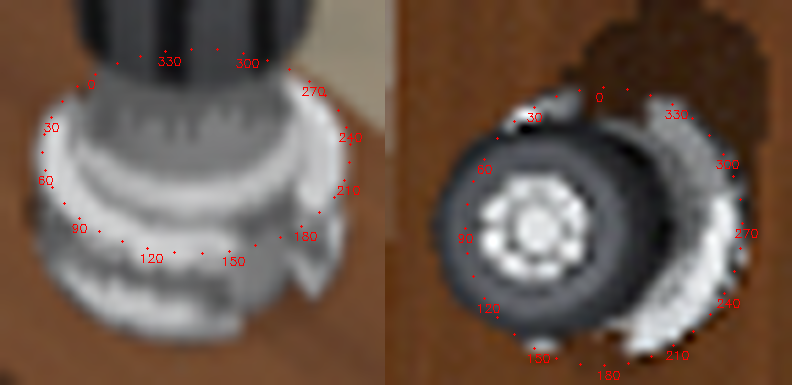

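The slot line in the rack lies at about -6° (174°): the top view has gaps at about 355° and 175°. So the tool yaw should be about 75°.

move_arm([
  [25,[-0.02,0,0.1],[0,0,1]],
  [25,[0,0,0],[0,0,1]],
  [25,[0,0,0],[0,0,1]],
  [25,[0,0,0],[0,0,1]],
  [25,[0,0,0],[0,0,1]],
  [25,[0,0,0],[0,0,1]],
  [25,[0,0,0],[0,0,1]],
  [25,[0,0,0],[0,0,1]],
  [25,[0,0,0],[0,0,1]],
  [25,[0,0,0],[0,0,1]],
  [25,[0,0,0],[0,0,1]],
  [25,[0,0,0],[0,0,0]],
  [25,[0,0,-0.06],[0,0,0]],
  [25,[0,0,-0.04],[0,0,0]],
  [25,[0,0,0],[0,0,0]],
])

```text
time_s: 11.05
ee_pos: [528.3, -193.3, 128.2]
ee_rot: [180.0, -0.0, 67.8]
force: [-0.9, 3.0, 3.7]
gripper_width: 33.6
gripper_force: 35.0
```

move_arm([
  [25,[0,0,0],[0,0,0.4]],
  [25,[0,0,0],[0,0,0.4]],
  [25,[0,0,0],[0,0,0]],
])

```text
time_s: 11.3
ee_pos: [528.1, -193.4, 128.1]
ee_rot: [180.0, -0.0, 71.1]
force: [-1.6, 2.4, 3.5]
gripper_width: 33.5
gripper_force: 35.0
```

move_arm([
  [25,[0,0,0],[0,0,0.4]],
  [25,[0,0,0],[0,0,0.4]],
  [25,[0,0,0],[0,0,0]],
])

```text
time_s: 11.55
ee_pos: [528.4, -193.9, 127.0]
ee_rot: [180.0, 0.0, 74.3]
force: [-0.0, 0.0, -4.0]
gripper_width: 33.5
gripper_force: 35.0
```

move_arm([
  [25,[0,0,0],[0,0,0.4]],
  [25,[0,0,0],[0,0,0.4]],
  [25,[0,0,0],[0,0,0]],
])

```text
time_s: 11.8
ee_pos: [529.0, -194.2, 126.9]
ee_rot: [179.9, 0.0, 77.4]
force: [1.7, -0.1, -4.7]
gripper_width: 33.7
gripper_force: 35.0
```

It dropped in at yaw 74–77. Now I'll ease down.

move_arm([
  [25,[0,0,-0.04],[0,0,-0.3]],
  [25,[0,0,-0.04],[0,0,0]],
  [25,[0,0,0],[0,0,0]],
])

```text
time_s: 12.05
ee_pos: [528.9, -193.9, 125.3]
ee_rot: [179.9, 0.0, 76.2]
force: [2.4, -0.7, -5.0]
gripper_width: 33.9
gripper_force: 35.0
```

move_arm([
  [25,[0,0,-0.04],[0,0,0]],
  [25,[0,0,-0.04],[0,0,0]],
  [25,[0,0,0],[0,0,0]],
])

```text
time_s: 12.3
ee_pos: [528.9, -193.8, 123.6]
ee_rot: [179.9, 0.0, 76.3]
force: [3.8, -0.4, -4.4]
gripper_width: 33.5
gripper_force: 35.0
```

move_arm([
  [25,[0.02,0,-0.04],[0,0,0]],
  [25,[0,0,-0.03],[0,0,0]],
  [25,[0,0,0],[0,0,0]],
])

```text
time_s: 12.55
ee_pos: [529.1, -193.7, 121.7]
ee_rot: [180.0, 0.0, 76.3]
force: [3.2, -1.4, -4.2]
gripper_width: 33.5
gripper_force: 35.0
```

move_arm([
  [25,[0,0,-0.03],[0,0,0]],
  [25,[0,0,-0.03],[0,0,0]],
  [25,[0,0,0],[0,0,0]],
])

```text
time_s: 12.8
ee_pos: [529.1, -193.8, 121.0]
ee_rot: [179.9, 0.0, 76.3]
force: [1.8, -1.2, 1.0]
gripper_width: 33.7
gripper_force: 35.0
```

Contact is 7.9 mm below the dog-top level, which matches fully home. I'll press a little more, then release and rise.

move_arm([
  [25,[0,0,-0.04],[0,0,0]],
  [25,[0,0,0],[0,0,0]],
  [25,[0,0,0],[0,0,0]],
  [25,[0,0,0],[0,0,0]],
])

```text
time_s: 13.13
ee_pos: [529.2, -193.8, 120.9]
ee_rot: [179.9, 0.0, 76.3]
force: [0.5, -0.3, 7.3]
gripper_width: 33.8
gripper_force: 35.0
```

move_arm([
  [25,[0,0,0.04],[0,0,0]],
  [40,[0,0,0],[0,0,0]],
  [46,[0,0,0],[0,0,0]],
  [46,[0,0,0],[0,0,0]],
  [46,[0,0,0.3],[0,0,0]],
  [46,[0,0,0.8],[0,0,0]],
  [46,[0,0,0.8],[0,0,0]],
  [46,[0,0,0.3],[0,0,0]],
  [46,[0,0,0],[0,0,0]],
])

```text
time_s: 13.88
ee_pos: [529.8, -194.1, 177.5]
ee_rot: [179.8, 0.0, 76.3]
force: [-0.2, 0.3, -0.0]
gripper_width: 46.3
gripper_force: 0.0
```

Run:
```python
from h import *
b=grab_frame('side');cv2.imwrite('pics/s3.png',b)
s=state();print(s['ee_pos'],s['force'])
cv2.imwrite('pics/c5.png',cv2.resize(b[150:270,320:440],None,fx=5,fy=5,interpolation=cv2.INTER_CUBIC))
```

```text
[ 528.95269809 -193.74946464  175.89239757] [ 0.14654331 -0.32237138 -0.68240531]
```

View pics/c5.png

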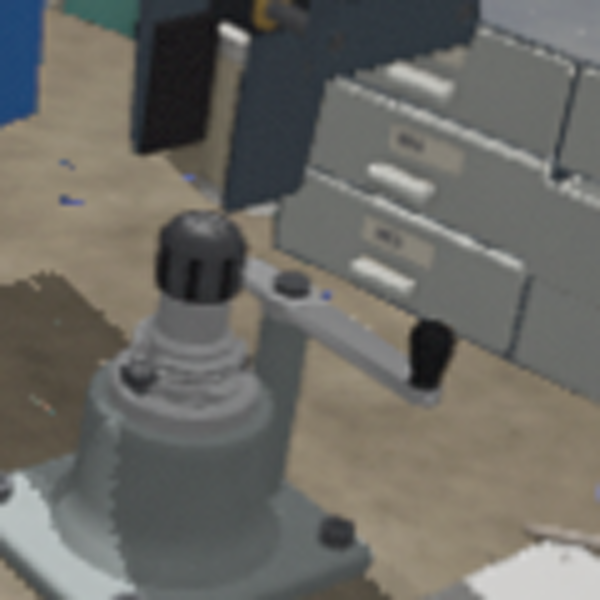

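Seated: the flange is flush and a dog shows in its slot. The knob is at crop (432,330). Next is the knob.

move_arm([
  [46,[-0.704,-0.248,0.2],[0,0,-1]],
  [46,[-0.704,-0.248,0],[0,0,-1]],
  [46,[-0.704,-0.248,0],[0,0,-1]],
  [46,[-0.704,-0.248,0],[0,0,-1]],
  [46,[-0.704,-0.248,0],[0,0,-1]],
  [46,[0,0,0],[0,0,-1]],
  [46,[0,0,0],[0,0,-1]],
  [46,[0,0,0],[0,0,-1]],
  [46,[0,0,0],[0,0,-1]],
  [46,[0,0,0],[0,0,-1]],
  [46,[0,0,0],[0,0,-1]],
  [46,[0,0,-0.6],[0,0,0]],
  [46,[0,0,-0.6],[0,0,0]],
  [46,[0,0,0],[0,0,0]],
])

```text
time_s: 15.1
ee_pos: [438.1, -223.3, 146.6]
ee_rot: [-179.6, 0.2, 32.3]
force: [-0.6, 0.8, -1.1]
gripper_width: 45.9
gripper_force: 0.0
```

Run:
```python
from h import *
b=grab_frame('side');cv2.imwrite('pics/s4.png',b)
s=state();print(s['ee_pos'],s['ee_rot'],s['force'])
for z in (127,132,137,142): print(z,at('side',320+433/5,150+328/5,z))
cv2.imwrite('pics/c6.png',cv2.resize(b[150:250,350:450],None,fx=6,fy=6,interpolation=cv2.INTER_CUBIC))
```

```text
[ 438.9592246  -223.72300317  147.98944477] [-1.79707198e+02  1.68545710e-01  3.22869756e+01] [ 0.20184634 -0.37113941 -0.45613623]
127 [ 446.94340856 -237.30509009  127.        ]
132 [ 443.03748111 -229.26437587  132.        ]
137 [ 439.13155366 -221.22366165  137.        ]
142 [ 435.22562621 -213.18294743  142.        ]
```

View pics/c6.png

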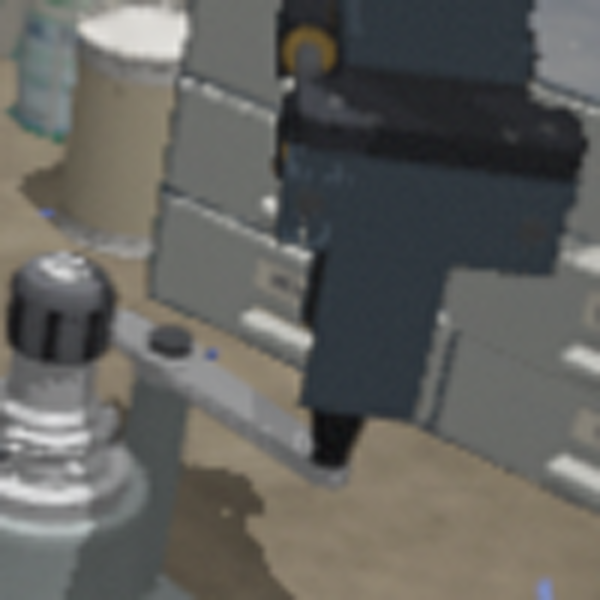

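The knob is just below and behind the near finger, at about (335,440). Descend and grip lightly.

move_arm([
  [46,[0.08,-0.06,-0.25],[0,0,0]],
  [46,[0,0,-0.25],[0,0,0]],
  [46,[0,0,-0.25],[0,0,0]],
  [46,[0,0,-0.25],[0,0,0]],
  [46,[0,0,0],[0,0,0]],
  [46,[0,0,0],[0,0,0]],
], grip_force=10)

```text
time_s: 15.65
ee_pos: [442.5, -226.0, 124.8]
ee_rot: [-180.0, 0.0, 32.3]
force: [0.1, -0.5, -0.2]
gripper_width: 45.7
gripper_force: 0.0
```

move_arm([
  [30,[0,0,0],[0,0,0]],
  [20,[0,0,0],[0,0,0]],
  [12,[0,0,0],[0,0,0]],
  [12,[0,0,0],[0,0,0]],
  [12,[0,0,0],[0,0,0]],
  [12,[0,0,0],[0,0,0]],
])

```text
time_s: 16.15
ee_pos: [441.3, -225.3, 125.2]
ee_rot: [-179.8, 0.1, 32.3]
force: [-4.7, 2.6, 4.2]
gripper_width: 16.9
gripper_force: 10.0
```

move_arm([
  [12,[-0.076,-0.401,0],[0,0,0]],
  [12,[-0.023,-0.407,0],[0,0,0]],
  [12,[0.03,-0.407,0],[0,0,0]],
  [12,[0.083,-0.399,0],[0,0,0]],
  [12,[0.135,-0.385,0],[0,0,0]],
  [12,[0.184,-0.364,0],[0,0,0]],
  [12,[0,0,0],[0,0,0]],
])

```text
time_s: 16.73
ee_pos: [450.6, -287.1, 124.9]
ee_rot: [180.0, 0.1, 32.3]
force: [-4.3, -4.1, -0.1]
gripper_width: 16.6
gripper_force: 10.0
```

move_arm([
  [12,[0.23,-0.337,0],[0,0,0]],
  [12,[0.272,-0.304,0],[0,0,0]],
  [12,[0.309,-0.266,0],[0,0,0]],
  [12,[0.341,-0.224,0],[0,0,0]],
  [12,[0.367,-0.177,0],[0,0,0]],
  [12,[0.387,-0.128,0],[0,0,0]],
  [12,[0,0,0],[0,0,0]],
])

```text
time_s: 17.32
ee_pos: [497.3, -319.5, 124.6]
ee_rot: [-179.5, 0.2, 32.3]
force: [-8.4, 4.0, 4.3]
gripper_width: 16.9
gripper_force: 10.0
```

move_arm([
  [12,[0.08,-0.02,0],[0,0,0]],
  [12,[0,0,0],[0,0,0]],
  [12,[0,0,0],[0,0,0]],
])

```text
time_s: 17.57
ee_pos: [497.4, -319.5, 124.6]
ee_rot: [-179.5, 0.3, 32.3]
force: [-11.8, 4.0, 5.8]
gripper_width: 16.3
gripper_force: 10.0
```

move_arm([
  [30,[-0.08,0.02,0],[0,0,0]],
  [46,[0,0,0],[0,0,0]],
  [46,[0,0,0],[0,0,0]],
  [46,[0,0,0.4],[0,0,0]],
  [46,[0,0,0.8],[0,0,0]],
  [46,[0,0,0.8],[0,0,0]],
  [46,[0,0,0.8],[0,0,0]],
  [46,[-0.9,0,0.5],[0,0,0]],
  [46,[-0.9,0,0],[0,0,0]],
  [46,[-0.9,0,0],[0,0,0]],
  [46,[-0.9,0,0],[0,0,0]],
  [46,[0,0,0],[0,0,0]],
])

```text
time_s: 18.57
ee_pos: [406.2, -321.2, 209.1]
ee_rot: [179.9, 0.0, 32.2]
force: [-0.1, 0.2, -0.1]
gripper_width: 45.7
gripper_force: 0.0
```

Run:
```python
from h import *
b=grab_frame('side');t=grab_frame('top')
s=state();print(s['ee_pos'],s['force'])
f=lambda im,x,y:cv2.resize(im[y:y+110,x:x+100],None,fx=4,fy=4,interpolation=cv2.INTER_CUBIC)
cv2.imwrite('pics/c7.png',np.hstack([f(b,330,150),f(t,320,210)]))
```

```text
[ 409.38827028 -321.77257903  209.03558951] [-0.71184248  0.40617118  1.17737825]
```

View pics/c7.png

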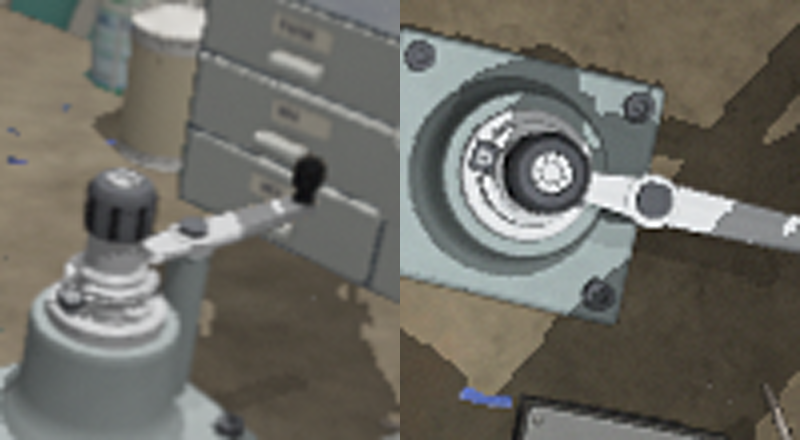

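The keeper is closed on its stop with its toe over the flange, the chuck is home, and the arm is clear.

```bash
python3 -c "
from workcell import *
print(job_done())"
```

```text
the job is handed in; nothing more can be done
None
```

The chuck is seated fully home in the spindle with its slots over the dogs, the keeper is closed on its stop over the flange, and the job was handed in at about 19 s; the verdict was not shown to me.

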